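# Move the cast basket to the spring hook

## Robot

A 6-joint arm with a two-finger parallel gripper is mounted at the origin on a cart in front of the work surface, level with it; the furniture and walls round the work are solid. World frame = base frame: x ahead of the robot, y to its left, z up, the work surface at z = 0. Lengths are in m, angles in rad, forces in N, time in s.
With the tool pointing down it reaches from about 0.35 to 0.875 m from the base axis. Payload 4.2 kg.
Tool frame: the origin (TCP) lies midway between the tips of the shut fingers; the grasp point (between the pads) lies r.grip_point_offset behind it (r.grip_point_offset is the distance from the TCP to the grasp point, in m); z points along the fingers, y is the line along which they close (so a half turn about z gives the same grasp; the last joint's range is limited). The gripper opens to 85 mm and grips with 20 to 120 N. Pads are 22 mm wide; open, the fingers measure 114 mm over their backs; the gripper's body (76 mm by 85 mm) begins 54 mm behind the grasp point. The pads swing forward as they close: fully open they stand 13 mm farther back than shut.
Start: joints at [1.393, 0.385, 0.008, 0, -1.194, -0.259], TCP at [0.264, 0.566, 0.231] pointing down, gripper open.
Joint ranges: [-3.14, 3.14], [-1.21, 2.06], [-1.07, 1.41], [-3.16, 2.05], [-2.99, -0.16], [-3.1, 3.1]. Speed limits (rad/s): [2.79, 2.79, 3.14, 3.14, 3.14, 3.14].

## Interface

Orientations are given as a unit quaternion [w, x, y, z].
In Python, from rig import r, capture, nets gives the robot as it stands. The module is installed in compiled form; this text tells all that it offers.
- The arm moves only by the tool step_arm, never from a script. Its argument "steps" is a list that holds one entry, the list of rows, each a list of 6 numbers: the shift along the tool's x, y, z in mm, then the turn, a rotation vector about the tool's x, y, z in units of 10 degrees (1.0 is 10 degrees). A call has 1 to 8 rows; each row shifts and turns the commanded pose from where the row before left it, along the tool's axes as they then stand; what a row does not reach is not made up. A row lasts 1/8 s, in which the tool goes at most 62.5 mm and 10.7 degrees, less where a joint would pass 70% of its speed; a pose out of reach is approached as far as the arm can. A call is refused whole if a number of a shift passes 62.5 or a number of a turn 1, either way. A call with a gripper value outside its range is refused whole. "gripper" is the opening, from 0 (shut) to 1 (fully open), set as the call begins (left out, the last holds). The fingers move at their own pace and stop on an object; "grip_force" is the grip in N (left out, the last holds). Time passes only in rows, so rows that do not move let the fingers close. It gives the time, the measured TCP pose, the force, the opening and the grip force at its end, in the units of the state.
- r.sense(): the state, without advancing time (a new reading comes with each control period).
- capture(name): name is "side" or "top"; returns a dict with "frame" (480x640x3 uint8, red, green, blue), "z_map" (480x640 float32, m along the optical axis (not along the pixel's ray), 0 where there is no reading), "camera_matrix" (3x3 intrinsics, pixels), "world_to_cam" (4x4, takes a point from world to camera coordinates). Camera axes: x right, y down, z forward; pixel columns grow to the right and rows downward; lengths in m; the calibration is good to about 2 mm. A picture is of the moment at which its call begins.
- r.close_job(): hands the job in; it is judged then, once.
Trained networks look in a picture, given as the dict that the camera call returned (one of the last four; its "shot" number tells which), for a name from the list of things; names that differ only in an ending like _2 or _b are one class to them, and where a whole thing is asked for, a point or a joint stands for the part that bears it (a point fixed in the world has none). Each returns a list of dicts, best first, with "confidence" (0 to 1); they miss things now and then, are a little off and sometimes report something else, mostly with a low value. They report only what shows in the picture. A call takes as long as a camera call.
- nets.look_for(picture, name): "location" ([x, y, z] in m, in world coordinates, good to about 4 mm: the middle of the surface that is visible of it).
- nets.place_of(picture, name): "location" ([x, y, z] in m, in world coordinates, good to about 4 mm: a listed point, or the origin of a listed thing).
The state is a dict: "time_s": time; "q": joint angles; "qvel": joint speeds; "joint_efforts": joint torques, N m; "position": TCP position; "tool_rot": TCP orientation; "wrist_force": force on the tool from outside, world axes, zero at the start; "moment": the same for the moment, N m; "gripper_width": finger opening in m; "grasp_force": force on a finger pad.
Only numpy, scipy, OpenCV 4.12 (cv2) and the standard library are available. Lean on these libraries where they do the work, as an engineer would, in place of code of your own. Each camera call takes 0.05 s, during which the arm holds its last target. There are 200 camera calls.

## Task

Take the small wire basket with the plaster cast off the open double hook (grey foot) and, without setting it down anywhere and keeping it level, hang it on the spring hook (blue foot): ease its cross bar onto the two prongs, slide it in gently under the red roofs against the orange spring keeper until it drops fully home into the pockets, then let go. Do not force it: the spring hook takes no more than a light push, and its prongs stand at a different height each time. Leave the jar, the dish and the dropper bottle where they are.

Things in the scene. Friction and masses are not known exactly. Their poses are not given: they have to be found in the camera images.
- basket: Wire basket 56 (x) x 96 (y) mm, rim 32 mm high, about 0.4 kg. Origin: centre of its underside, z up. At y = +-46 mm an upright wire rises to a round cross bar along y. It hangs by this bar on two prongs of a hook, which pass through the window between bar and rim: so it leaves and enters a hook from the hook's front (-x).
- bar (a point): Centre of the basket's round cross bar (diameter 8 mm, 96 mm long), 120 mm above the basket's underside and 88 mm above its rim, over its middle.
- grip (a point): Centre of the basket's flat blue grip on the middle of the bar, 44 mm above the bar's centre: 12 mm thick (along the basket's x), 30 mm wide (y), 36 mm high. Take it from above, fingers closing along the basket's x.
- cast: Small plaster cast, 34x43x15 mm, lying loose in the basket. Origin: centre of its underside.
- open_hook: Fixed stand, grey foot (x -50 to +110, y +-50 mm, 10 mm high), where the basket hangs at first. Origin on the bench under the hung bar. Two prongs at y = +-28 mm, 12 mm wide, point to its -x: tops 196 mm over the bench, 10 mm thick, tips at x = -50 mm turned up 8 mm; the bar lies between 6 mm high ridges at x = +-9 mm. Cross beam from x = +50, post at x = +85 mm, 212 mm high.
- spring_hook: Fixed stand, blue foot (same foot and post as the other). Origin on the bench straight under the centre of the seated bar. Its head has two prongs at y = +-28 mm, 12 mm wide, that point to its -x, each with a red roof. The head is clamped at another height each time: the prongs' flat tops (the run) lie 175 to 205 mm over the bench. This is NOT reported: find it by touch or sight.
- mouth (a point): Point of the spring hook's stand at x = -33 mm, y = 0, fixed 205 mm over the bench (the run's highest setting). Here the bar can be let down onto the run from above (bar centre x -40 to -26 mm). The run is flat from x = -45 to -4 mm, 14 mm thick; tips at x = -50 mm turned up 5 mm. The stand takes at most 25 N from the basket.
- seat_axis (a point): Point of the spring hook's stand over its origin, fixed 205 mm over the bench. Here the prongs have a pocket, from x = -4 to +18 mm, floor 6 mm below the run. Roofs from x = -20 to +20 mm (undersides 14 mm, tops 18 mm above the run, flared front edge to 22 mm) bar it from above: slide the bar in along the run, then down. Seated bar centre: x = 0 mm, 2 mm below the run.
- keeper (a joint): Orange spring keeper between the prongs of the spring hook: 0 = out, grows (m) as the bar pushes it to the hook's +x, at most 0.012. Its nose touches the bar when the bar's centre is at x = -4 mm; preload 1.2 N, 0.3 N per mm. With the bar seated it reads about 0.004 and presses the bar against the pocket's front wall.
- pink_jar: Bystander: jar with a pink top, 40x40x36 mm. Origin under its centre.
- dish: Bystander: clear round dish, 60x60x24 mm. Origin under its centre.
- dropper: Bystander: white dropper bottle, 33x33x118 mm. Origin under its centre.

How it is judged:
On the way, in this order (a step that is already met when the one before it is completed fails the run):
1. the basket is off the open hook, out in front of it (contact force between basket and open_hook below 0.05 N and horizontal distance between basket and open_hook above 0.07 m), for 0.2 s.
2. the bar has pushed the spring keeper back by more than 3 mm (value of joint keeper above 0.003 m), for 0.1 s.
At the end, for the whole second after the job is handed in: The basket hangs at rest on the spring hook, bar in the pockets (bar centre -1.2 to +3 mm along the hook from the seat, within 12 mm sideways, square within 0.1 rad), spring keeper held back 3 to 7 mm by it, basket level within 0.15 rad, cast still in it (value of joint keeper between 0.003 and 0.007 m and x of bar in the frame of spring_hook between -0.0012 and 0.003 m and y of bar in the frame of spring_hook between -0.012 and 0.012 m and angle between the y axis of basket and the y axis of spring_hook, either way round below 0.1 rad and contact force between basket and spring_hook above 1 N and angle between basket's own z axis and vertical below 0.15 rad and linear speed of basket below 0.03 m/s and distance between cast and basket below 0.04 m); the robot touches nothing.
It fails at once if the basket is tipped by more than 0.25 rad (angle between basket's own z axis and vertical above 0.25 rad).
It fails at once if the basket is set down or dropped (underside below 20 mm) (height (world z) of basket below 0.02 m).
It fails at once if the cast falls out of the basket (distance between cast and basket above 0.06 m).
It fails at once if the basket is forced against the spring hook with more than 25 N (contact force between basket and spring_hook above 25 N).
It fails at once if the jar, the dish or the dropper bottle is moved by more than 15 mm (distance of any of pink_jar, dish, dropper from where it was at the start of the episode above 0.015 m).
It also fails if it takes over 58 s, if anything falls off the work surface, if the arm or the gripper's body presses on something with over 40 N, if the wrist force passes 120 N, or if a joint passes its speed limit or range.

## Working session

There is one attempt and no reset: what is moved stays moved. The work goes in short steps, Python scripts to look and compute and a tool call to move; the robot and the scene stay as the last step left them, time stands still between calls to the robot, and variables do not carry over. Pictures are saved under pics/ and viewed, at most 10 in all, crops included, and the job is handed in when it is done.

Besides the shell and the picture viewer there is one more tool, called after "Request:" as name(argument=value, ...), one argument or row to a line, values as JSON. step_arm: Moves the arm, as the interface text tells. Its arguments: {"type":"object","properties":{"steps":{"type":"array"},"gripper":{"type":"number"},"grip_force":{"type":"number"}},"required":["steps"]}

```bash
mkdir -p pics; cat > h.py <<'E'
import numpy as np, cv2
from rig import r, capture, nets
def cloud(c):
    z=c["z_map"];K=c["camera_matrix"];v,u=np.indices(z.shape)
    p=np.stack([(u-K[0,2])*z/K[0,0],(v-K[1,2])*z/K[1,1],z],-1)
    T=np.linalg.inv(c["world_to_cam"]);return p@T[:3,:3].T+T[:3,3]
def save(c,n): cv2.imwrite(f"pics/{n}.png",c["frame"][:,:,::-1])
E
python3 - <<'E'
from h import *
np.set_printoptions(precision=4,suppress=True)
s=r.sense();print(s,r.grip_point_offset)
for n in("side","top"):
    c=capture(n);save(c,n+"0")
    print(n,np.linalg.inv(c["world_to_cam"]))
    for t in "bar grip basket open_hook spring_hook mouth seat_axis keeper cast pink_jar dish dropper".split():
        print(t,[(np.round(d["location"],4),round(d["confidence"],2)) for d in nets.place_of(c,t)[:2]])
E
```

```text
{'time_s': 0.0, 'q': array([ 1.3926,  0.3856,  0.0067, -0.0005, -1.194 , -0.2586]), 'qvel': array([ 0.0013, -0.0012, -0.001 , -0.0007,  0.0005, -0.0014]), 'joint_efforts': array([  0.0006, -39.2287,  18.8398,   4.1861,  -0.0047,  -0.    ]), 'position': array([0.2641, 0.5658, 0.2302]), 'tool_rot': array([ 0.0011,  0.9762, -0.2168, -0.0002]), 'wrist_force': array([ 0.2097, -0.0578,  0.1954]), 'moment': array([ 0.0158,  0.0185, -0.0151]), 'grasp_force': 0.0, 'gripper_width': 0.08535569308545735} 0.0187
side [[-0.9995  0.0297 -0.0108  0.5393]
 [ 0.021   0.371  -0.9284  0.5942]
 [-0.0236 -0.9282 -0.3714  0.4949]
 [ 0.      0.      0.      1.    ]]
bar []
grip [(array([0.5362, 0.0187, 0.2451]), 0.98)]
basket [(array([0.5325, 0.0158, 0.0824]), 0.92)]
open_hook [(array([0.5364, 0.0199, 0.002 ]), 0.61)]
spring_hook [(array([ 0.4608, -0.2627, -0.0021]), 0.69)]
mouth [(array([ 0.432 , -0.2674,  0.2069]), 0.86)]
seat_axis [(array([ 0.4643, -0.2619,  0.1991]), 0.58)]Traceback (most recent call last):
  File "<stdin>", line 8, in <module>
ValueError: it knows: bar, basket, cast, dish, dropper, grip, mouth, open_hook, pink_jar, seat_axis, spring_hook
```

```bash
python3 - <<'E'
from h import *
np.set_printoptions(precision=4,suppress=True)
for n in("side","top"):
    c=capture(n);save(c,n+"1");np.savez(n+"1",**{k:v for k,v in c.items() if k!='shot'})
    print(n,np.linalg.inv(c["world_to_cam"])[:3,3],c["camera_matrix"][0])
    for t in "bar grip basket open_hook spring_hook mouth seat_axis cast pink_jar dish dropper".split():
        print(t,[(np.round(d["location"],4),round(d["confidence"],2)) for d in nets.place_of(c,t)[:2]])
E
```

```text
side [0.5393 0.5942 0.4949] [488.6573   0.     318.4199]
bar [(array([0.5328, 0.0182, 0.1989]), 0.76)]
grip [(array([0.5364, 0.0184, 0.2462]), 0.87), (array([0.5338, 0.0169, 0.2007]), 0.7)]
basket [(array([0.5343, 0.0166, 0.0802]), 0.56), (array([0.5342, 0.0173, 0.1984]), 0.53)]
open_hook [(array([ 0.535 ,  0.0177, -0.0005]), 0.71)]
spring_hook [(array([ 0.4608, -0.2654, -0.0016]), 0.67), (array([0.5349, 0.0165, 0.0813]), 0.19)]
mouth [(array([ 0.4293, -0.2661,  0.204 ]), 0.69), (array([0.5395, 0.0217, 0.2453]), 0.33)]
seat_axis [(array([0.5389, 0.0195, 0.2441]), 0.71), (array([ 0.4656, -0.2597,  0.202 ]), 0.69)]
cast [(array([0.5348, 0.0103, 0.0854]), 0.7)]
pink_jar [(array([ 0.5591, -0.1568,  0.0018]), 0.67)]
dish [(array([ 0.4856, -0.1517,  0.0004]), 0.85)]
dropper [(array([ 0.4381, -0.4747,  0.0024]), 0.94), (array([0.5346, 0.0171, 0.0018]), 0.69)]
top [ 0.398  -0.2365  1.2107] [532.9206   0.     312.3139]
bar [(array([0.536 , 0.0184, 0.1991]), 0.83)]
grip [(array([0.5329, 0.0189, 0.2418]), 0.79)]
basket [(array([0.5357, 0.0219, 0.0824]), 0.71)]
open_hook [(array([0.5367, 0.0208, 0.0054]), 0.73)]
spring_hook [(array([ 0.4615, -0.2712, -0.0001]), 0.69)]
mouth [(array([ 0.4307, -0.2687,  0.2066]), 0.84)]
seat_axis [(array([ 0.4594, -0.2712,  0.2018]), 0.85)]
cast [(array([0.5376, 0.0118, 0.0808]), 0.44), (array([ 0.4875, -0.1517,  0.0025]), 0.3)]
pink_jar [(array([ 0.5591, -0.1587,  0.0018]), 0.69)]
dish [(array([ 0.4867, -0.1518,  0.0009]), 0.75)]
dropper [(array([ 0.4379, -0.4715, -0.0004]), 0.53), (array([0.5337, 0.0187, 0.2443]), 0.45)]
```

View pics/side1.png

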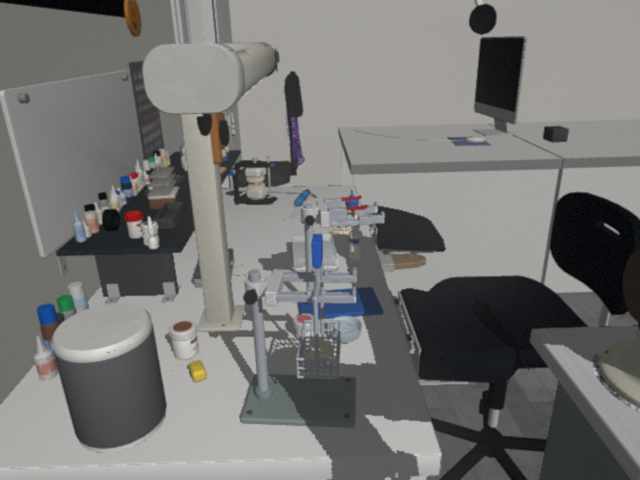

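View pics/top1.png

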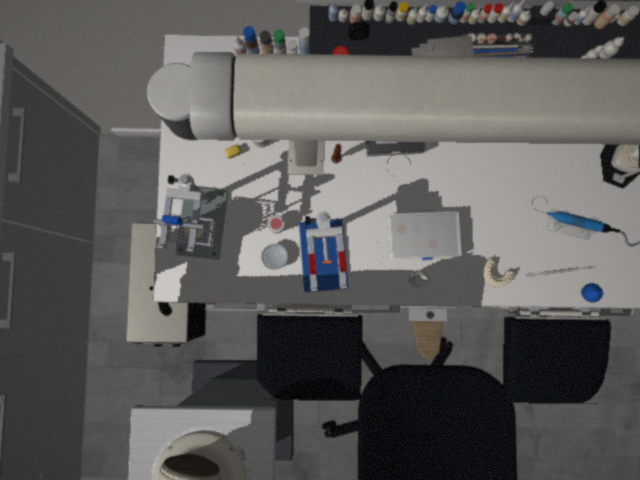

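```bash
python3 - <<'E'
from h import *
np.set_printoptions(precision=4,suppress=True)
C={n:dict(np.load(n+"1.npz")) for n in("side","top")}
P={n:cloud(C[n]) for n in C}
def sel(n,lo,hi,col=None):
    p=P[n];m=np.all((p>lo)&(p<hi),-1)&(C[n]["z_map"]>0)
    if col=='hsv': pass
    return m
# feet: rect fits
for nm,c in(("open",(.56,.02)),("spring",(.49,-.267))):
  for n in C:
    m=sel(n,[c[0]-.12,c[1]-.1,.006],[c[0]+.12,c[1]+.1,.016])
    q=P[n][m]; 
    if len(q)>30: print(nm,n,len(q),cv2.minAreaRect((q[:,:2]*1000).astype(np.float32)))
hsv={n:cv2.cvtColor(C[n]["frame"],cv2.COLOR_RGB2HSV) for n in C}
for n in C:
  H,S,V=[hsv[n][...,i] for i in range(3)]
  m=sel(n,[.35,-.4,.15],[.6,-.15,.26])
  red=m&((H<5)|(H>172))&(S>120); org=m&(H>5)&(H<20)&(S>120)
  k,lab=cv2.connectedComponents(red.astype(np.uint8))
  for i in range(1,k):
    q=P[n][lab==i]
    if len(q)>8: print(n,"red",len(q),q.min(0),np.median(q,0),q.max(0))
  q=P[n][org]; 
  if len(q): print(n,"org",len(q),q.min(0),np.median(q,0),q.max(0))
  q=P[n][m&~red&~org]; h,e=np.histogram(q[:,2],np.arange(.15,.262,.004)); print(n,list(zip(np.round(e,3),h)))
  m=sel(n,[.45,-.05,.21],[.6,.08,.3])&(H>105)&(H<130)&(S>120); q=P[n][m]; print(n,"grip",len(q),q.min(0),np.median(q,0),q.max(0),cv2.minAreaRect((q[:,:2]*1000).astype(np.float32)) if len(q) else 0)
# overhead things
q=np.vstack([P[n][sel(n,[.1,-.6,.25],[.9,.5,1.2])] for n in C])
h,ex,ey=np.histogram2d(q[:,0],q[:,1],bins=[np.arange(.1,.95,.1),np.arange(-.6,.55,.1)]);print(h.astype(int))
for i in range(8): 
  s=q[(q[:,0]>ex[i])&(q[:,0]<ex[i+1])]; 
  if len(s):print(ex[i],s[:,2].min(), s[:,1].min(),s[:,1].max())
E
```

```text
open side 4819 ((564.8604125976562, 16.594745635986328), (103.3580551147461, 160.26998901367188), 84.1263427734375)
open top 1604 ((556.9276733398438, -4.4872894287109375), (148.62789916992188, 253.2423095703125), 77.00514221191406)
spring side 1335 ((492.026123046875, -239.56338500976562), (159.19546508789062, 147.10995483398438), 4.152925491333008)
spring top 1700 ((499.30828857421875, -256.8229675292969), (178.3874053955078, 208.91587829589844), 88.74073028564453)
side red 41 [ 0.4489 -0.2951  0.211 ] [ 0.4695 -0.2869  0.2137] [ 0.4829 -0.2835  0.2165]
side red 54 [ 0.4435 -0.2594  0.2002] [ 0.4624 -0.2322  0.2141] [ 0.4777 -0.2271  0.2161]
side org 7 [ 0.4645 -0.2592  0.1917] [ 0.4662 -0.2561  0.195 ] [ 0.4665 -0.2554  0.1994]
side [(np.float64(0.15), np.int64(15)), (np.float64(0.154), np.int64(19)), (np.float64(0.158), np.int64(14)), (np.float64(0.162), np.int64(16)), (np.float64(0.166), np.int64(15)), (np.float64(0.17), np.int64(19)), (np.float64(0.174), np.int64(14)), (np.float64(0.178), np.int64(21)), (np.float64(0.182), np.int64(159)), (np.float64(0.186), np.int64(232)), (np
[... 2192 characters left out ...]
61), 84.45805358886719)
[[   0    0    0    0    0    0    0    0    0    0    0]
 [   0    0    0    0    0    0    0    0    0    0    0]
 [   0    0    0    0    0    0    0    0    0    0    0]
 [   0    0    0    0    0    0    0    0    0    0    0]
 [   0    0    0    0    0    0  298    0    0    0    0]
 [4389 4423 4489 4941 5427 5511    0    0    0    0    0]
 [1818 1834 1832 1846 3916 3118    0    0    0    0    0]
 [   0    0    0    0    0    0    0    0    0    0    0]]
0.5 0.25027865978737995 0.0028929815300238193 0.037251832228679116
0.6 0.25015877720528806 -0.5999993892021029 -0.05836960611171338
0.7000000000000001 0.25003571838420763 -0.5999742698099418 -0.05882998741842227
```

```bash
cat >> h.py <<'E'
from scipy.spatial.transform import Rotation as R
np.set_printoptions(precision=4,suppress=True)
def pose():
    s=r.sense();q=s["tool_rot"];return s["position"],R.from_quat([q[1],q[2],q[3],q[0]])
def down(yaw): # tool z down, tool y along direction 180+yaw(deg)
    a=np.radians(yaw);y=-np.array([np.cos(a),np.sin(a),0]);z=np.array([0,0,-1.]);return R.from_matrix(np.c_[np.cross(y,z),y,z])
def rows(p,Rt,goal,Rg,n,frac=None):
    rv=(Rt.inv()*Rg).as_rotvec();out=[];d=(np.array(goal)-p)/n
    for i in range(n):
        out.append(np.r_[(Rt*R.from_rotvec(rv*i/n)).inv().apply(d)*1000,np.degrees(rv/n)/10])
    print(np.round(out,2).tolist())
def go(goal,yaw,n):
    p,Rt=pose();rows(p,Rt,goal,down(yaw),n)
E
python3 - <<'E'
from h import *
C={n:dict(np.load(n+"1.npz")) for n in("side","top")}
q=np.vstack([cloud(C[n])[C[n]["z_map"]>0] for n in C])
for z in np.arange(.1,1.1,.1):
  s=q[(q[:,2]>z)&(q[:,2]<z+.1)&(q[:,0]>.3)&(q[:,0]<.8)&(q[:,1]>-.5)&(q[:,1]<-.05)&~((q[:,2]<.22)&(q[:,0]<.6))]
  if len(s): print(round(z,1),s.min(0),s.max(0))
for n in C:
  h=cv2.cvtColor(C[n]["frame"],cv2.COLOR_RGB2HSV);P=cloud(C[n])
  m=np.all((P>[.35,-.4,.2])&(P<[.6,-.15,.23]),-1)&((h[...,0]<5)|(h[...,0]>172))&(h[...,1]>120)
  k,lab=cv2.connectedComponents(m.astype(np.uint8))
  for i in range(1,k):
    if (lab==i).sum()>20: print(n,cv2.minAreaRect((P[lab==i][:,:2]*1000).astype(np.float32)))
  # prong tops front of roofs, local frame
  loc=R.from_euler('z',-3.9,degrees=True).apply((P.reshape(-1,3)-[.463,-.267,0]))
  for sgn in(-1,1):
    w=loc[(loc[:,0]>-48)&(abs(loc[:,1]-sgn*.028)<.004)&(loc[:,2]>.18)&(loc[:,2]<.23)&(loc[:,0]>-.06)&(loc[:,0]<.03)]
    for a in np.arange(-.06,.03,.006):
      t=w[(w[:,0]>=a)&(w[:,0]<a+.006)][:,2]
      if len(t): print(n,sgn,round(a,3),len(t),np.percentile(t,[10,50,90]))
go([.4,.29,.33],-70/2+29,1); go([.5347,.018,.33],-5.7,12)
E
```

```text
0.1 [ 0.6965 -0.4087  0.1   ] [ 0.8    -0.1907  0.2   ]
0.2 [ 0.6969 -0.2437  0.2002] [ 0.745  -0.1898  0.3   ]
0.3 [ 0.6743 -0.264   0.3   ] [ 0.745  -0.0881  0.3999]
0.4 [ 0.6276 -0.5     0.4   ] [ 0.7519 -0.0584  0.4972]
side ((466.2369384765625, -288.3565368652344), (33.96028137207031, 10.566646575927734), 6.291825771331787)
side ((464.83465576171875, -236.47959899902344), (28.86342430114746, 35.77412033081055), 42.3204460144043)
side -1 -0.054 1 [0.2013 0.2013 0.2013]
side -1 -0.048 6 [0.1959 0.1987 0.2015]
side -1 -0.042 4 [0.1867 0.1958 0.1965]
side -1 -0.036 2 [0.1965 0.1966 0.1966]
side -1 -0.024 2 [0.1962 0.1965 0.1968]
side -1 -0.018 5 [0.2036 0.2145 0.2168]
side -1 -0.012 3 [0.2139 0.2147 0.2148]
side -1 -0.006 4 [0.2137 0.2141 0.2144]
side -1 -0.0 4 [0.2135 0.2136 0.2142]
side -1 0.006 4 [0.2138 0.2143 0.2145]
side -1 0.012 3 [0.2136 0.2142 0.2143]
side -1 0.018 3 [0.214 0.214 0.214]
side -1 0.024 3 [0.2141 0.2145 0.2145]
side 1 -0.054 2 [0.2016 0.2017 0.2017]
side 1 -0.048 8 [0.1927 0.1961 0.2015]
side 1 -0.042 5 [0.194  0.196  0.1961]
side 1 -0.036 4 [0.1961 0.1963 0.1
[... 1522 characters left out ...]
0.2139 0.2159]
top 1 0.006 16 [0.2111 0.2142 0.2165]
top 1 0.012 13 [0.2121 0.2143 0.2161]
top 1 0.018 12 [0.2117 0.2136 0.2161]
top 1 0.024 12 [0.2111 0.2133 0.2169]
[[239.79, 193.01, -98.7, -0.0, -0.0, 7.1]]
[[39.74, 31.87, -8.22, -0.0, -0.0, 0.59], [42.8, 27.63, -8.22, -0.0, -0.0, 0.59], [45.41, 23.09, -8.22, -0.0, -0.0, 0.59], [47.54, 18.31, -8.22, -0.0, -0.0, 0.59], [49.17, 13.33, -8.22, -0.0, -0.0, 0.59], [50.28, 8.22, -8.22, -0.0, -0.0, 0.59], [50.86, 3.02, -8.22, -0.0, -0.0, 0.59], [50.9, -2.22, -8.22, -0.0, -0.0, 0.59], [50.4, -7.43, -8.22, -0.0, -0.0, 0.59], [49.37, -12.56, -8.22, -0.0, -0.0, 0.59], [47.82, -17.56, -8.22, -0.0, -0.0, 0.59], [45.77, -22.38, -8.22, -0.0, -0.0, 0.59]]
```

Request:
step_arm(
  steps=[
    [[39.7,31.9,-8.2,0,0,0.59],[42.8,27.6,-8.2,0,0,0.59],[45.4,23.1,-8.2,0,0,0.59],[47.5,18.3,-8.2,0,0,0.59],[49.2,13.3,-8.2,0,0,0.59],[50.3,8.2,-8.2,0,0,0.59],[50.9,3.0,-8.2,0,0,0.59],[50.9,-2.2,-8.2,0,0,0.59]],
  ],
  gripper=0.7,
  grip_force=60,
)

```text
time_s: 2.6
position: [0.4448, 0.1991, 0.2975]
tool_rot: [-0.0, 0.807, -0.591, 0.0]
wrist_force: [0.8, -0.1, -0.6]
gripper_width: 0.0595
grasp_force: 0.0
```

Request:
step_arm(
  steps=[
    [[50.4,-7.4,-8.2,0,0,0.59],[49.4,-12.6,-8.2,0,0,0.59],[47.8,-17.6,-8.2,0,0,0.59],[45.8,-22.4,-8.2,0,0,0.59],[0,0,0,0,0,0],[0,0,0,0,0,0]],
  ],
)

```text
time_s: 3.35
position: [0.534, 0.0176, 0.3295]
tool_rot: [-0.0, -0.67, 0.742, 0.0]
wrist_force: [0.6, 0.3, -0.3]
gripper_width: 0.0599
grasp_force: 0.0
```

```bash
python3 - <<'E'
from h import *
s=r.sense();print(s["time_s"],s["position"],s["tool_rot"],s["q"],s["wrist_force"])
for n in("side","top"):
    c=capture(n)
    for t in ("grip","mouth","seat_axis","spring_hook"):
        print(n,t,[(np.round(d["location"],4),round(d["confidence"],2)) for d in nets.place_of(c,t)[:2]])
go([.5347,.018,.226],-5.7,4)
E
```

```text
3.35 [0.534  0.0176 0.3295] [-0.0001 -0.6701  0.7422  0.0002] [ 0.3364  0.1741 -0.0403 -0.0003 -1.3568 -0.4384] [ 0.5502  0.3283 -0.3348]
side grip [(array([0.5365, 0.0204, 0.2441]), 0.66)]
side mouth [(array([ 0.4335, -0.2681,  0.2051]), 0.64), (array([0.5318, 0.0105, 0.0836]), 0.27)]
side seat_axis [(array([ 0.4642, -0.2659,  0.2015]), 0.95)]
side spring_hook [(array([ 0.463 , -0.2622, -0.0004]), 0.63)]
top grip [(array([0.5352, 0.0226, 0.2442]), 0.61)]
top mouth [(array([ 0.4338, -0.2704,  0.2048]), 0.78)]
top seat_axis [(array([0.5346, 0.0165, 0.2007]), 0.6), (array([ 0.4589, -0.2697,  0.2032]), 0.57)]
top spring_hook [(array([ 0.4646, -0.2663,  0.0027]), 0.92), (array([0.5341, 0.0203, 0.2441]), 0.47)]
[[-0.0, -0.14, 25.95, -0.0, 0.0, -0.0], [-0.0, -0.14, 25.95, -0.0, 0.0, -0.0], [-0.0, -0.14, 25.95, -0.0, 0.0, -0.0], [-0.0, -0.14, 25.95, -0.0, 0.0, -0.0]]
```

Request:
step_arm(
  steps=[
    [[0,-0.7,26,0,0,0],[0,0,26,0,0,0],[0,0,26,0,0,0],[0,0,25.5,0,0,0],[0,0,0,0,0,0]],
  ],
)

```text
time_s: 4.47
position: [0.5337, 0.0173, 0.2244]
tool_rot: [-0.002, -0.67, 0.742, 0.001]
wrist_force: [-0.6, 0.2, -0.0]
gripper_width: 0.0598
grasp_force: 0.0
```

Request:
step_arm(
  steps=[
    [[0,0,0,0,0,0],[0,0,0,0,0,0],[0,0,0,0,0,0],[0,0,0,0,0,0],[0,0,0,0,0,0],[0,0,0,0,0,0]],
  ],
  gripper=0,
  grip_force=60,
)

```text
time_s: 5.22
position: [0.5354, 0.0177, 0.2274]
tool_rot: [0.001, -0.67, 0.742, -0.001]
wrist_force: [-1.8, 0.7, 5.2]
gripper_width: 0.0113
grasp_force: 59.8
```

Request:
step_arm(
  steps=[
    [[0,0,-3,0,0,0],[0,0,-6,0,0,0],[0,0,-8,0,0,0],[0,0,-6,0,0,0],[0,0,-2,0,0,0],[0,0,0,0,0,0]],
  ],
)

```text
time_s: 5.98
position: [0.5349, 0.0176, 0.2513]
tool_rot: [0.0, -0.67, 0.742, 0.0]
wrist_force: [-0.4, -0.2, -4.0]
gripper_width: 0.011
grasp_force: 58.4
```

Request:
step_arm(
  steps=[
    [[0,5,0,0,0,0],[0,12,0,0,0,0],[0,20,0,0,0,0],[0,26,0,0,0,0],[0,24,0,0,0,0],[0,15,0,0,0,0],[0,8,0,0,0,0],[0,0,0,0,0,0]],
  ],
)

```text
time_s: 6.98
position: [0.4254, 0.0289, 0.2515]
tool_rot: [0.0, -0.67, 0.742, -0.0]
wrist_force: [0.8, -0.1, -4.5]
gripper_width: 0.0112
grasp_force: 58.5
```

```bash
python3 - <<'E'
from h import *
c=capture("side");save(c,"s2");s=r.sense();print(s["time_s"],s["position"],s["tool_rot"],s["wrist_force"],s["moment"])
for t in ("grip","bar","cast","basket"):
    print(t,[(np.round(d["location"],4),round(d["confidence"],2)) for d in nets.place_of(c,t)[:2]])
go([.363,-.2755,.2454],4.6,12)
E
```

```text
7.025 [0.4259 0.029  0.2515] [ 0.0004 -0.6704  0.742  -0.0003] [-0.1597 -0.479  -4.6753] [ 0.046  -0.0625 -0.025 ]
grip [(array([0.4267, 0.031 , 0.2698]), 0.59)]
bar [(array([0.4241, 0.0287, 0.2203]), 0.76)]
cast [(array([0.4246, 0.0233, 0.1068]), 0.85)]
basket [(array([0.4267, 0.0296, 0.1039]), 0.9)]
[[25.76, 2.64, 0.48, 0.0, -0.0, -0.09], [25.72, 3.03, 0.48, 0.0, -0.0, -0.09], [25.67, 3.42, 0.48, 0.0, -0.0, -0.09], [25.62, 3.81, 0.48, 0.0, -0.0, -0.09], [25.55, 4.2, 0.47, 0.0, -0.0, -0.09], [25.49, 4.59, 0.47, 0.0, -0.0, -0.09], [25.42, 4.97, 0.47, 0.0, -0.0, -0.09], [25.34, 5.36, 0.47, 0.0, -0.0, -0.09], [25.25, 5.74, 0.47, 0.0, -0.0, -0.09], [25.16, 6.13, 0.47, 0.0, -0.0, -0.09], [25.07, 6.51, 0.47, 0.0, -0.0, -0.09], [24.96, 6.89, 0.47, 0.0, -0.0, -0.09]]
```

View pics/s2.png

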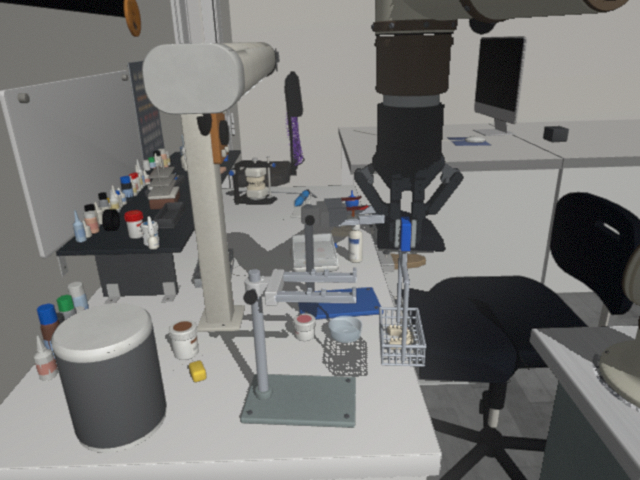

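The basket (≈405,330) hangs level from the gripper, with the cast in it and clear of the grey hook (prong tips ≈355,290).

Request:
step_arm(
  steps=[
    [[8,0.8,0.5,0,0,0],[17,1.8,0.5,0,0,-0.09],[25.8,3,0.5,0,0,-0.09],[25.7,3.4,0.5,0,0,-0.09],[25.6,3.8,0.5,0,0,-0.09],[25.6,4.2,0.5,0,0,-0.09],[25.5,4.6,0.5,0,0,-0.09],[25.4,5,0.5,0,0,-0.09]],
  ],
)

```text
time_s: 8.22
position: [0.3888, -0.1494, 0.2472]
tool_rot: [0.0, 0.71, -0.704, -0.0]
wrist_force: [1.0, 0.6, -3.4]
gripper_width: 0.0115
grasp_force: 58.5
```

Request:
step_arm(
  steps=[
    [[25.3,5.4,0.5,0,0,-0.09],[25.3,5.7,0.5,0,0,-0.09],[25.2,6.1,0.5,0,0,-0.09],[25.1,6.5,0.4,0,0,-0.09],[16.5,4.5,0,0,0,-0.09],[8,2.2,0,0,0,-0.04],[0,0,0,0,0,0]],
  ],
)

```text
time_s: 9.1
position: [0.3637, -0.2751, 0.2451]
tool_rot: [0.0, 0.739, -0.674, -0.0]
wrist_force: [0.2, -0.2, -5.4]
gripper_width: 0.0114
grasp_force: 58.5
```

```bash
python3 - <<'E'
from h import *
s=r.sense();print(s["time_s"],s["position"],s["tool_rot"],s["wrist_force"],s["moment"])
for n in("side","top"):
  c=capture(n);save(c,n+"3");np.savez(n+"3",**{k:v for k,v in c.items() if k!='shot'})
  for t in ("grip","bar","cast","basket","mouth","seat_axis"):
    print(n,t,[(np.round(d["location"],4),round(d["confidence"],2)) for d in nets.place_of(c,t)[:2]])
  h=cv2.cvtColor(c["frame"],cv2.COLOR_RGB2HSV);P=cloud(c)
  m=np.all((P>[.3,-.4,.2])&(P<[.6,-.15,.28]),-1)
  red=m&((h[...,0]<5)|(h[...,0]>172))&(h[...,1]>120);blu=m&(h[...,0]>105)&(h[...,0]<130)&(h[...,1]>120)
  for nm,mm in(("red",red),("blu",blu)):
    k,lab=cv2.connectedComponents(mm.astype(np.uint8))
    for i in range(1,k):
      if (lab==i).sum()>20: q=P[lab==i];print(n,nm,len(q),q[:,2].min(),q[:,2].max(),cv2.minAreaRect((q[:,:2]*1000).astype(np.float32)))
  # bar points
  q=P[np.all((P>[.33,-.34,.205])&(P<[.4,-.2,.226]),-1)];
  if len(q): print(n,"barpts",len(q),np.percentile(q,[2,50,98],axis=0),cv2.minAreaRect((q[:,:2]*1000).astype(np.float32)))
E
```

```text
9.1 [ 0.3637 -0.2751  0.2451] [ 0.      0.7391 -0.6736 -0.0002] [ 0.1734 -0.1737 -5.3507] [0.1147 0.0272 0.0316]
side grip [(array([ 0.3633, -0.2758,  0.2619]), 0.76), (array([ 0.4855, -0.1537,  0.0027]), 0.33)]
side bar [(array([ 0.3597, -0.2759,  0.218 ]), 0.93), (array([ 0.4862, -0.1506, -0.0005]), 0.65)]
side cast [(array([ 0.3625, -0.2788,  0.1013]), 0.61)]
side basket [(array([ 0.3643, -0.2794,  0.0998]), 0.94)]
side mouth [(array([ 0.4331, -0.2672,  0.2072]), 0.62)]
side seat_axis [(array([ 0.4655, -0.2621,  0.2011]), 0.6)]
side red 41 0.21071898653424687 0.21591566222948488 ((466.0293884277344, -288.1139831542969), (35.28689193725586, 7.172680377960205), 7.0073466300964355)
side red 55 0.20086566508682746 0.21624897790117692 ((463.0866394042969, -235.3244171142578), (27.507200241088867, 35.154205322265625), 46.528175354003906)
side blu 129 0.24530511829943027 0.27982385225576695 ((361.74871826171875, -265.7977600097656), (23.91814422607422, 10.944008827209473), 79.79308319091797)
side barpts 132 [[ 0.3566 -0.3169  0.2064]
 [ 0.3637 -0.2554  0.2193]
 [ 0.3703 -0.222   0.2251]] ((363.5689697265625, -270.0718688964844), (8.199577331542969, 99.95503234863281), 5.171269416809082)
top grip []
top bar []
top cast []
top basket []
top mouth [(array([ 0.4319, -0.2682,  0.204 ]), 0.61)]
top seat_axis [(array([ 0.46  , -0.2699,  0.2071]), 0.8)]
top red 116 0.20980816214727804 0.2199623782213258 ((465.32501220703125, -294.53240966796875), (36.814395904541016, 11.379372596740723), 5.170825958251953)
top red 95 0.21044306748470287 0.21818990236802538 ((460.65631103515625, -238.48489379882812), (36.31668472290039, 9.139898300170898), 6.439965724945068)
```

View pics/top3.png

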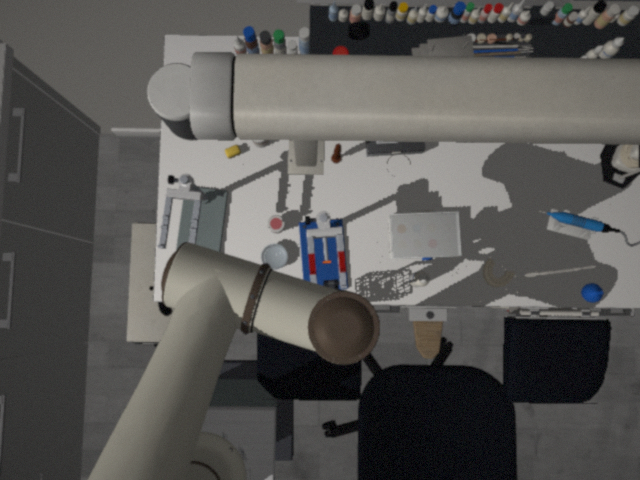

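The arm hides the basket from above. The blue hook's roofs are visible (≈312,263 and 342,262), and the spacing matches the pre-position.

Request:
step_arm(
  steps=[
    [[0,-4,0,0,0,0],[0,-11,0,0,0,0],[0,-16,0,0,0,0],[0,-16,0,0,0,0],[0,-12,0,0,0,0],[0,-6,0,0,0,0],[0,-2,0,0,0,0],[0,0,0,0,0,0]],
  ],
)

```text
time_s: 10.8
position: [0.4304, -0.2684, 0.2453]
tool_rot: [0.0, 0.739, -0.673, -0.0]
wrist_force: [-0.1, -0.1, -4.4]
gripper_width: 0.0116
grasp_force: 58.5
```

Request:
step_arm(
  steps=[
    [[0,0,3,0,0,0],[0,0,4,0,0,0],[0,0,3,0,0,0],[0,0,2,0,0,0],[0,0,1,0,0,0],[0,0,0,0,0,0]],
  ],
)

```text
time_s: 11.55
position: [0.4306, -0.2685, 0.2323]
tool_rot: [0.0, 0.739, -0.673, -0.0]
wrist_force: [-0.5, 0.5, -5.1]
gripper_width: 0.0114
grasp_force: 58.6
```

```bash
python3 - <<'E'
from h import *
s=r.sense();print(s["time_s"],s["position"],s["tool_rot"],s["wrist_force"],s["moment"])
c=capture("side");np.savez("side4",**{k:v for k,v in c.items() if k!='shot'})
cv2.imwrite("pics/s4.png",cv2.resize(c["frame"][170:290,280:420,::-1],None,fx=5,fy=5,interpolation=cv2.INTER_CUBIC))
P=cloud(c);loc=R.from_euler('z',-5.2,degrees=True).apply(P.reshape(-1,3)-[.463,-.2665,0])
q=loc[(abs(loc[:,0]+.033)<.009)&(loc[:,2]>.17)&(loc[:,2]<.225)&(loc[:,1]>.03)&(loc[:,1]<.06)]
if len(q): print(len(q),np.percentile(q,[2,50,98],axis=0))
E
```

```text
11.55 [ 0.4306 -0.2685  0.2323] [ 0.      0.7395 -0.6732 -0.    ] [-0.4579  0.5487 -5.0996] [-0.0087 -0.0285  0.013 ]
143 [[-0.0408  0.0325  0.1729]
 [-0.0312  0.0497  0.1923]
 [-0.0243  0.0547  0.2085]]
```

View pics/s4.png

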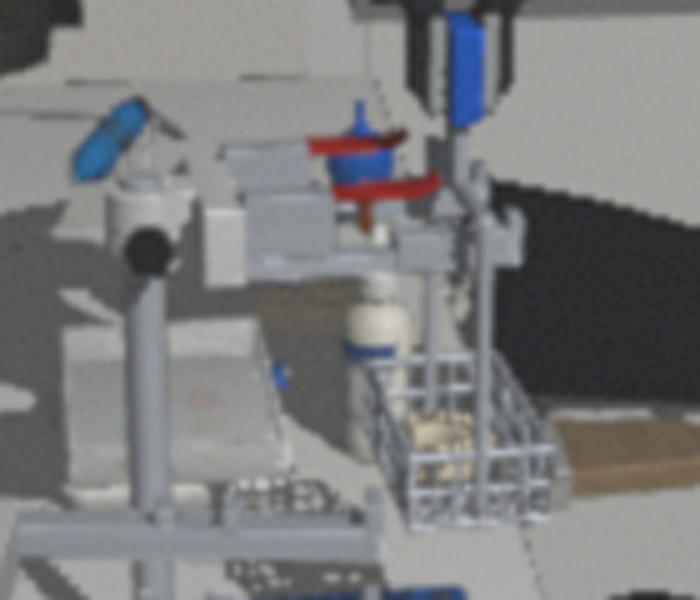

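The bar (top of the near upright at ≈475,185 in the crop) is between the upturned tip (≈515,225) and the roof's front edge (≈435,185), so I lower it gently by feel.

Request:
step_arm(
  steps=[
    [[0,0,1.5,0,0,0],[0,0,1,0,0,0],[0,0,1,0,0,0],[0,0,0,0,0,0],[0,0,0,0,0,0]],
  ],
)

```text
time_s: 12.22
position: [0.4306, -0.2685, 0.2288]
tool_rot: [-0.0, 0.739, -0.673, 0.0]
wrist_force: [0.2, 0.2, -4.2]
gripper_width: 0.0107
grasp_force: 58.6
```

Request:
step_arm(
  steps=[
    [[0,0,0.5,0,0,0],[0,0,0.5,0,0,0],[0,0,0,0,0,0],[0,0,0,0,0,0]],
  ],
)

```text
time_s: 12.72
position: [0.4306, -0.2685, 0.2278]
tool_rot: [0.0, 0.739, -0.673, 0.0]
wrist_force: [0.4, 0.6, -4.3]
gripper_width: 0.0116
grasp_force: 58.6
```

Request:
step_arm(
  steps=[
    [[0,0,0.5,0,0,0],[0,0,0,0,0,0],[0,0,0,0,0,0]],
  ],
)

```text
time_s: 13.1
position: [0.4307, -0.2685, 0.2277]
tool_rot: [-0.0, 0.74, -0.673, 0.0]
wrist_force: [-0.9, 1.4, -2.0]
gripper_width: 0.0113
grasp_force: 59.0
```

Request:
step_arm(
  steps=[
    [[0,0,0.5,0,0,0],[0,0,0,0,0,0],[0,0,0,0,0,0]],
  ],
)

```text
time_s: 13.48
position: [0.4307, -0.2686, 0.2276]
tool_rot: [-0.0, 0.74, -0.673, 0.0]
wrist_force: [-3.0, 2.2, 5.4]
gripper_width: 0.0109
grasp_force: 60.0
```

Request:
step_arm(
  steps=[
    [[0,0,0.5,0,0,0],[0,0,0,0,0,0],[0,0,0,0,0,0]],
  ],
)

```text
time_s: 13.85
position: [0.4307, -0.2686, 0.2275]
tool_rot: [0.0, 0.74, -0.673, 0.001]
wrist_force: [-3.7, 3.6, 7.6]
gripper_width: 0.0113
grasp_force: 60.4
```

Request:
step_arm(
  steps=[
    [[0,0,-1,0,0,0],[0,0,-1,0,0,0],[0,-2,0,0,0,0],[0,-4,0,0,0,0],[0,-4,0,0,0,0],[0,-4,0,0,0,0],[0,-4,0,0,0,0],[0,0,0,0,0,0]],
  ],
)

```text
time_s: 14.85
position: [0.449, -0.2666, 0.2279]
tool_rot: [-0.0, 0.74, -0.673, -0.0]
wrist_force: [-0.6, -0.4, -4.8]
gripper_width: 0.0112
grasp_force: 58.6
```

Request:
step_arm(
  steps=[
    [[0,-3,0,0,0,0],[0,-2,0,0,0,0],[0,-2,0,0,0,0],[0,0,0,0,0,0],[0,0,0,0,0,0]],
  ],
)

```text
time_s: 15.48
position: [0.4555, -0.2661, 0.2283]
tool_rot: [0.0, 0.739, -0.673, -0.0]
wrist_force: [-1.5, -0.6, -5.7]
gripper_width: 0.0107
grasp_force: 58.6
```

Request:
step_arm(
  steps=[
    [[0,-1,0,0,0,0],[0,-1,0,0,0,0],[0,-1,0,0,0,0],[0,0,0,0,0,0],[0,0,0,0,0,0]],
  ],
)

```text
time_s: 16.1
position: [0.4585, -0.2658, 0.2283]
tool_rot: [0.0, 0.739, -0.673, -0.0]
wrist_force: [0.1, 0.3, -4.9]
gripper_width: 0.0111
grasp_force: 58.6
```

Request:
step_arm(
  steps=[
    [[0,-1,0,0,0,0],[0,-1,0,0,0,0],[0,-1,0,0,0,0],[0,0,0,0,0,0],[0,0,0,0,0,0]],
  ],
)

```text
time_s: 16.73
position: [0.4613, -0.2656, 0.2283]
tool_rot: [0.0, 0.739, -0.673, -0.0]
wrist_force: [-1.3, -0.9, -3.0]
gripper_width: 0.0115
grasp_force: 58.7
```

Request:
step_arm(
  steps=[
    [[0,-1,0,0,0,0],[0,-1,0,0,0,0],[0,-1,0,0,0,0],[0,0,0,0,0,0],[0,0,0,0,0,0]],
  ],
)

```text
time_s: 17.35
position: [0.4643, -0.2653, 0.2283]
tool_rot: [0.0, 0.739, -0.673, -0.0]
wrist_force: [-2.4, -0.7, -3.7]
gripper_width: 0.0114
grasp_force: 58.7
```

Request:
step_arm(
  steps=[
    [[0,-1,0,0,0,0],[0,-1,0,0,0,0],[0,0,0,0,0,0],[0,0,0,0,0,0],[0,0,0,0,0,0]],
  ],
)

```text
time_s: 17.98
position: [0.4664, -0.2651, 0.2283]
tool_rot: [0.0, 0.739, -0.673, -0.0]
wrist_force: [-3.8, -0.3, -3.7]
gripper_width: 0.0115
grasp_force: 58.7
```

```bash
python3 - <<'E'
from h import *
F=[]
for i in range(3):
    c=capture("side");F.append(r.sense()["wrist_force"])
s=r.sense();print(s["time_s"],s["position"],np.mean(F,0))
cv2.imwrite("pics/s5.png",cv2.resize(c["frame"][180:270,310:410,::-1],None,fx=6,fy=6,interpolation=cv2.INTER_CUBIC))
E
```

```text
18.125 [ 0.4664 -0.2651  0.2283] [-2.8674 -0.0892 -3.4022]
```

View pics/s5.png

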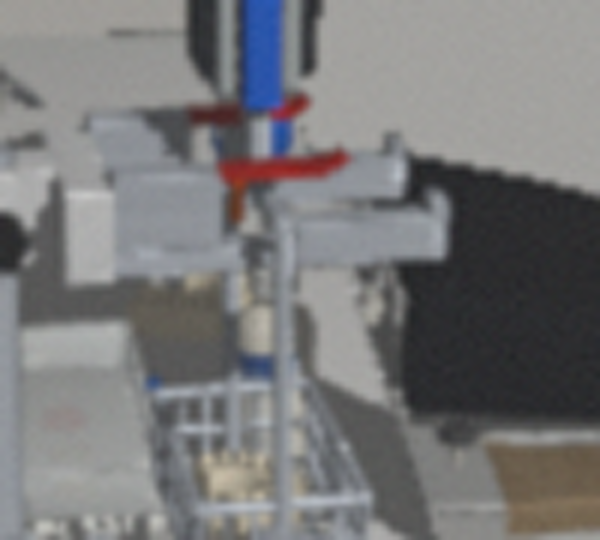

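The bar is under the roofs, behind the upright at ≈285,230, and the keeper pushes back with about 3 N. I lower it into the pockets.

Request:
step_arm(
  steps=[
    [[0,0,1,0,0,0],[0,0,0.5,0,0,0],[0,0,0,0,0,0],[0,0,0,0,0,0]],
  ],
)

```text
time_s: 18.62
position: [0.4664, -0.2651, 0.2268]
tool_rot: [0.0, 0.739, -0.673, -0.0]
wrist_force: [-3.7, -1.1, -3.1]
gripper_width: 0.0114
grasp_force: 58.8
```

Request:
step_arm(
  steps=[
    [[0,0,1,0,0,0],[0,0,0.5,0,0,0],[0,0,0,0,0,0],[0,0,0,0,0,0]],
  ],
)

```text
time_s: 19.12
position: [0.4664, -0.2651, 0.2252]
tool_rot: [0.0, 0.739, -0.673, -0.0]
wrist_force: [-2.6, -0.3, -3.4]
gripper_width: 0.0113
grasp_force: 58.7
```

Request:
step_arm(
  steps=[
    [[0,0,1,0,0,0],[0,0,0.5,0,0,0],[0,0,0,0,0,0],[0,0,0,0,0,0]],
  ],
)

```text
time_s: 19.62
position: [0.4664, -0.2651, 0.2237]
tool_rot: [0.0, 0.739, -0.673, -0.0]
wrist_force: [-3.6, -0.1, -3.2]
gripper_width: 0.0114
grasp_force: 58.7
```

Request:
step_arm(
  steps=[
    [[0,0,1,0,0,0],[0,0,0,0,0,0],[0,0,0,0,0,0]],
  ],
)

```text
time_s: 20.0
position: [0.4664, -0.2651, 0.2227]
tool_rot: [0.0, 0.739, -0.673, -0.0]
wrist_force: [-3.3, -0.1, -2.9]
gripper_width: 0.0111
grasp_force: 58.7
```

Request:
step_arm(
  steps=[
    [[0,0,0.5,0,0,0],[0,0,0.3,0,0,0],[0,0,0,0,0,0],[0,0,0,0,0,0]],
  ],
)

```text
time_s: 20.5
position: [0.4665, -0.2651, 0.222]
tool_rot: [-0.0, 0.739, -0.673, -0.0]
wrist_force: [-3.0, -0.9, -2.2]
gripper_width: 0.0114
grasp_force: 58.8
```

Request:
step_arm(
  steps=[
    [[0,1,0,0,0,0],[0,0.5,0,0,0,0],[0,0,0,0,0,0],[0,0,0,0,0,0]],
  ],
)

```text
time_s: 21.0
position: [0.465, -0.2652, 0.222]
tool_rot: [-0.0, 0.739, -0.673, 0.0]
wrist_force: [-2.6, -1.0, -3.0]
gripper_width: 0.011
grasp_force: 58.8
```

Request:
step_arm(
  steps=[
    [[0,0.5,0,0,0,0],[0,0,0,0,0,0],[0,0,0,0,0,0]],
  ],
)

```text
time_s: 21.38
position: [0.4645, -0.2653, 0.222]
tool_rot: [-0.0, 0.739, -0.673, 0.0]
wrist_force: [-1.8, -0.2, -3.7]
gripper_width: 0.0111
grasp_force: 58.7
```

Request:
step_arm(
  steps=[
    [[0,0,0.5,0,0,0],[0,0,0,0,0,0],[0,0,0,0,0,0]],
  ],
)

```text
time_s: 21.75
position: [0.4646, -0.2653, 0.2217]
tool_rot: [-0.0, 0.739, -0.673, 0.0]
wrist_force: [-3.7, -0.2, -0.9]
gripper_width: 0.0113
grasp_force: 59.0
```

Request:
step_arm(
  steps=[
    [[0,0.5,0,0,0,0],[0,0.5,0,0,0,0],[0,0,0,0,0,0],[0,0,0,0,0,0]],
  ],
)

```text
time_s: 22.25
position: [0.4638, -0.2654, 0.2218]
tool_rot: [-0.0, 0.739, -0.673, 0.0]
wrist_force: [-0.7, 1.5, -0.5]
gripper_width: 0.0116
grasp_force: 59.1
```

Request:
step_arm(
  steps=[
    [[0,0,0,0,0,0],[0,0,0,0,0,0],[0,0,0,0,0,0],[0,0,0,0,0,0],[0,0,0,0,0,0],[0,0,0,0,0,0]],
  ],
  gripper=0.5,
)

```text
time_s: 23.0
position: [0.4635, -0.2654, 0.2215]
tool_rot: [-0.0, 0.739, -0.673, 0.0]
wrist_force: [0.9, -0.2, 0.8]
gripper_width: 0.0426
grasp_force: 0.0
```

Request:
step_arm(
  steps=[
    [[0,0,-5,0,0,0],[0,0,-15,0,0,0],[0,0,-30,0,0,0],[0,0,-30,0,0,0],[0,0,-20,0,0,0],[0,0,0,0,0,0],[0,0,0,0,0,0]],
  ],
)

```text
time_s: 23.88
position: [0.4631, -0.2652, 0.321]
tool_rot: [0.0, 0.739, -0.673, -0.001]
wrist_force: [0.0, -0.5, -0.6]
gripper_width: 0.0428
grasp_force: 0.0
```

```bash
python3 - <<'E'
from h import *
s=r.sense();print(s["time_s"],s["position"],s["wrist_force"],s["gripper_width"])
c=capture("side")
for t in ("grip","bar","cast","basket","seat_axis","spring_hook"):
    print(t,[(np.round(d["location"],4),round(d["confidence"],2)) for d in nets.place_of(c,t)[:2]])
cv2.imwrite("pics/s6.png",cv2.resize(c["frame"][170:290,290:430,::-1],None,fx=5,fy=5,interpolation=cv2.INTER_CUBIC))
h=cv2.cvtColor(c["frame"],cv2.COLOR_RGB2HSV);P=cloud(c)
m=np.all((P>[.3,-.4,.2])&(P<[.6,-.15,.28]),-1)&(h[...,0]>105)&(h[...,0]<130)&(h[...,1]>120);q=P[m]
print(len(q),q.min(0),np.median(q,0),q.max(0),cv2.minAreaRect((q[:,:2]*1000).astype(np.float32)))
E
```

```text
23.875 [ 0.4631 -0.2652  0.321 ] [ 0.0012 -0.4994 -0.5938] 0.04275132995554779
grip [(array([ 0.466 , -0.2637,  0.2397]), 0.67)]
bar []
cast [(array([ 0.4612, -0.2738,  0.0774]), 0.62)]
basket [(array([ 0.4596, -0.2677,  0.0764]), 0.83)]
seat_axis [(array([ 0.4653, -0.2652,  0.2017]), 0.98)]
spring_hook [(array([ 0.4615, -0.264 ,  0.0002]), 0.57)]
137 [ 0.458  -0.2669  0.2208] [ 0.4639 -0.2483  0.2405] [ 0.4698 -0.2435  0.2564] ((464.4830322265625, -255.77923583984375), (10.595723152160645, 23.608102798461914), 9.984946250915527)
```

View pics/s6.png

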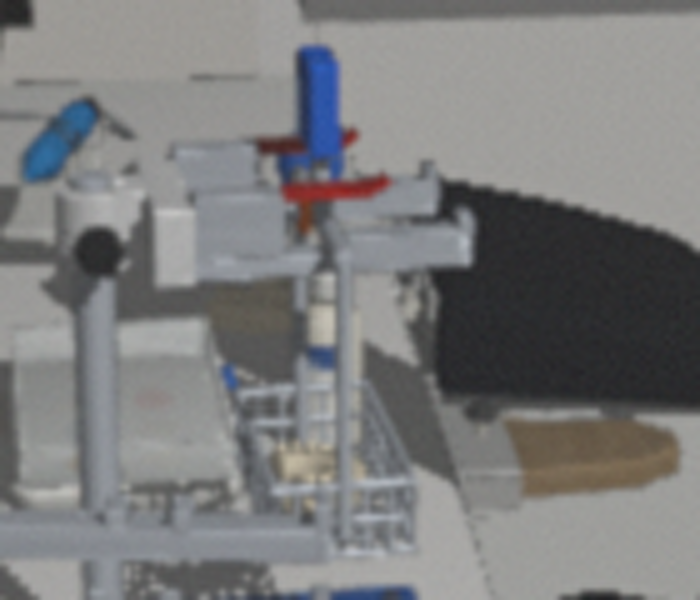

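The basket hangs level in the pockets with the cast in it. The grip top stands at about 0.256 m (≈318,50 in the crop), 6 mm below its height with the bar on the run, and the gripper is clear.

```bash
python3 -c "
from rig import r
print(r.close_job())"
```

```text
the job is handed in; nothing more can be done
None
```

The basket now hangs level on the spring hook with its bar down in the pockets and the cast inside; the gripper is clear and I handed the job in at about 24 s (no verdict was returned).

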